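# Feed a parts tray past a spring gate on a phone repair bench

### The arm

A 6-joint arm with a two-finger parallel gripper is mounted at the origin on the work surface. World frame = base frame: x ahead of the robot, y to its left, z up, the work surface at z = 0. Lengths are in m, angles in rad, forces in N, time in s.
With the tool pointing down it reaches from about 0.35 to 0.95 m from the base axis. Payload 17.4 kg.
Tool frame: the origin (TCP) lies midway between the tips of the shut fingers; the grasp point (between the pads) lies 19 mm behind it (manip.tcp_to_grasp is the distance from the TCP to the grasp point, in m); z points along the fingers, y is the direction in which the jaws open and shut (so a half turn about z gives the same grasp; the last joint's range is limited). The gripper opens to 93 mm and grips with 3 to 60 N. Pads are 15 mm wide; open, the fingers measure 128 mm over their backs; the gripper's body (75 mm by 188 mm) begins 65 mm behind the grasp point.
Start: joints at [-0.038, 0.116, 1.442, -0, 1.584, -0.038], TCP at [0.675, -0, 0.219] pointing down, gripper open.
Joint ranges: [-2.83, 2.83], [-0.83, 2.19], [0.07, 2.5], [-1.14, 4.28], [0.01, 3], [-2.97, 2.97]. Speed limits (rad/s): [1.89, 1.89, 2.22, 3.14, 3.14, 3.14].

### API

Orientations are given as a unit quaternion [w, x, y, z].
In Python, from rig import manip gives the robot as it stands. The module is installed in compiled form; this text tells all that it offers.
- The arm moves only by the tool step_arm, never from a script. Its argument "deltas" is a list of rows, each a list of 5 numbers: the shift along the tool's x, y, z in mm, then the turn about the tool's z in degrees, then the closure in counts, from 0 (fully open) to 255 (shut). A call has 1 to 5 rows; each row shifts and turns the commanded pose from where the row before left it, along the tool's axes as they then stand; what a row does not reach is not made up. A row lasts 1/12 s, in which the tool goes at most 41.7 mm and 7.16 degrees, less where a joint would pass 70% of its speed; a pose out of reach is approached as far as the arm can. A call is refused whole if a number of a shift passes 41.7 or a number of a turn 7.16, either way. A call with a gripper value outside its range is refused whole. The fingers move at their own pace and stop on an object; "grip_force" is the grip in N (left out, the last holds). Time passes only in rows, so rows that do not move let the fingers close. It gives the time, the measured TCP pose, the force and the opening at its end, in the units of the state.
- manip.state(): the state, without advancing time (a new reading comes with each control period).
- manip.camera(name): name is "scene" or "side" or "wrist"; returns a dict with "pixels" (480x640x3 uint8, red, green, blue), "range_z" (480x640 float32, m along the optical axis (not along the pixel's ray), 0 where there is no reading), "intrinsics" (3x3 intrinsics, pixels), "R" (3x3) and "t" (3): a world point X has camera coordinates R X + t; the wrist camera has in their place "T_tool_cam" (4x4, takes a point from camera to tool coordinates, whose origin is the TCP and whose axes are the flange's). Camera axes: x right, y down, z forward; pixel columns grow to the right and rows downward; lengths in m; the calibration is good to about 2 mm. A picture is of the moment at which its call begins: read the wrist's pose just before it.
- manip.sign_off(): hands the job in, once; it reports no verdict.
The state is a dict: "clock": time; "joints": joint angles; "joint_velocities": joint speeds; "joint_torque": joint torques, N m; "tool_pos": TCP position; "eef_rot": TCP orientation; "force": force on the tool from outside, world axes, zero at the start; "wrist_torque": the same for the moment, N m; "width": finger opening in m.
Only numpy, scipy, OpenCV 4.12 (cv2) and the standard library are available. Lean on these libraries where they do the work, as an engineer would, in place of code of your own. Each camera call takes 0.05 s, during which the arm holds its last target. There are 200 camera calls.

### The job

Press the long pedal beside the chute down with one fingertip to hold the spring gate open, and while it stays held, push the parts tray along the chute with the other fingertip, all the way under the gate until its front is against the stop at the far end; the gate must stay clear of the tray until the whole tray has passed. Then let go so that the gate closes behind the tray. Only press and push: do not grip, lift or tip the tray, and leave everything else on the bench where it is.

Things in the scene. Friction and masses are not known exactly. Their poses are not given: they have to be found in the camera images.
- chute: Open-topped straight aluminium channel fixed to the bench, 335 mm long, floor 4 mm thick, inner faces 60 mm apart, walls 4 mm thick with tops 20 mm above the bench. Origin on the bench on its centre line; y runs along it the way the tray must travel, x across it (-x: pedal side, roughly towards the robot), z up. Open entrance at y = -178 mm, gate blade at y = 35, stop at y = 150
- stop_face (a point): Point on the face of the stop plate (45 mm high) that the tray's front must meet: chute x = 0, y = 150 mm, 14 mm above the bench
- shaft_mid (a point): Middle of the gate's hinge shaft (8 mm thick), which runs parallel to the chute outside its wall: chute x = -39 mm, y = -38.5 mm, 32 mm above the bench. Its bearing posts, 40 mm high, stand at chute x = -48 to -34 mm, y = -169 to -159 and 81 to 91 mm
- pedal_mid (a point): Centre of the pedal, a steel plate fixed to the shaft and turning with the gate: 233 mm along the chute (y = -155 to 78 mm), 34 mm wide (10 to 44 mm outward, -x, of the shaft), 4 mm thick (top 2 mm above this point). Closed it slopes up outward at 0.6 rad; at gate 0.6 it is level, top 34 mm above the bench; at 0.9 it slopes down outward at 0.3 rad. A fingertip can slide along it
- blade_tip (a point): Lower end of the gate blade, a steel bar 10 x 6 mm fixed to the shaft, hanging inside the chute's -x wall. Closed: chute x = -25 to -15 mm, y = 32 to 38 mm, lower end 8 mm above the bench; it blocks the tray, which cannot push it open. Pressing the pedal lifts it, swinging across the chute; it never reaches beyond chute x = -4 mm
- gate (a joint): Gate angle in rad: 0 closed, 0.9 fully open (end of travel). Above about 0.53 the blade is clear of the tray's body. A spring closes it with 0.05 N m at 0, 0.11 N m at 0.9: about 2 to 5 N on the pedal 25 mm out from the shaft
- tray: Loose grey parts tray lying in the chute, 56 mm wide (x), 100 mm long (y), body 14 mm high, 0.3 to 0.55 kg, carrying a small green board. Origin at the centre of its underside (4 mm above the bench), axes nearly those of the chute. It starts on the entrance side; fully home its origin is at chute y = 100 mm
- tab_face (a point): Centre of the rear face of the tray's upright push tab (6 mm thick, 28 mm wide: tray x = -3 to 25 mm), flush with the tray's rear edge at tray y = -50 mm. The tab's top is 60 mm above the bench; this point is 38 mm above the bench. It passes beside the lifted blade
- handset: Bystander: black phone 72 x 148 x 9 mm lying flat, origin under its centre
- screw_jar: Bystander: white jar 39 mm across, 31 mm high, origin under its centre
- screwdriver: Bystander: small screwdriver 160 mm long lying flat along its x axis
- pry_bar: Bystander: black plastic pry bar 10 x 130 x 6 mm, origin under its centre
- battery: Bystander: flat phone battery 42 x 90 x 6 mm, origin under its centre
- mouse: Bystander: round black computer mouse 64 mm across, 31 mm high, origin under its centre
- bottle: Bystander: closed water bottle 64 mm across, 190 mm high, origin under its centre
Things that resemble listed ones, but are neither listed nor needed, are in the scene too. Several things have the shape of the tray; the one meant has the colours described above.

How it is judged:
By the outcome, as a careful person would: the job done as asked, in the order asked, and still so for the second after the job is handed in, with the robot touching nothing.
It also fails if it takes over 35 s, if anything falls off the work surface, if the arm or the gripper's body presses on something with over 40 N, if the wrist force passes 120 N, or if a joint passes its speed limit or range.

## Working session

There is one attempt and no reset: what is moved stays moved. The work goes in short steps, Python scripts to look and compute and a tool call to move; the robot and the scene stay as the last step left them, time stands still between calls to the robot, and variables do not carry over. Pictures are saved under pics/ and viewed, about 8 in all and at most 12, crops included, and the job is handed in when it is done.

Besides the shell and the picture viewer there is one more tool, called after "Call:" as name(argument=value, ...) on one line, values as JSON. step_arm: Moves the arm, as the interface text tells. Its arguments: {"type":"object","properties":{"deltas":{"type":"array"},"grip_force":{"type":"number"}},"required":["deltas"]}

```bash
mkdir -p pics; cat > h.py <<'E'
import numpy as np, cv2
from rig import manip
def cloud(c):
    K=c["intrinsics"]; z=c["range_z"]; v,u=np.indices(z.shape)
    P=np.stack([(u-K[0,2])/K[0,0]*z,(v-K[1,2])/K[1,1]*z,z],-1)
    W=(P-c["t"])@c["R"]; W[z==0]=np.nan
    return W
E
python3 - <<'E'
from h import *
s=manip.state(); print({k:np.round(v,3) for k,v in s.items()})
for n in("scene","side"):
    c=manip.camera(n); cv2.imwrite(f"pics/{n}0.png",c["pixels"][...,::-1]); np.savez(f"{n}0.npz",**c)
    print(n,c["intrinsics"][0],(-c["R"].T@c["t"]).round(3))
E
```

```text
{'clock': np.float64(0.0), 'joints': array([-0.038,  0.116,  1.442,  0.   ,  1.584, -0.038]), 'joint_velocities': array([-0.001, -0.001, -0.001,  0.002,  0.001, -0.   ]), 'joint_torque': array([-2.0000e-03, -7.2127e+01, -6.2261e+01,  7.8000e-02,  2.4000e-02,
       -0.0000e+00]), 'tool_pos': array([ 0.675, -0.   ,  0.218]), 'eef_rot': array([-0.   ,  0.707,  0.707, -0.   ]), 'force': array([0.266, 0.486, 0.063]), 'wrist_torque': array([-0.059,  0.012, -0.05 ]), 'width': np.float64(0.093)}
scene [579.14210365   0.         313.39524686] [1.236 0.291 1.261]
side [469.43961828   0.         318.81824343] [ 0.152 -0.733  0.755]
```

View pics/scene0.png

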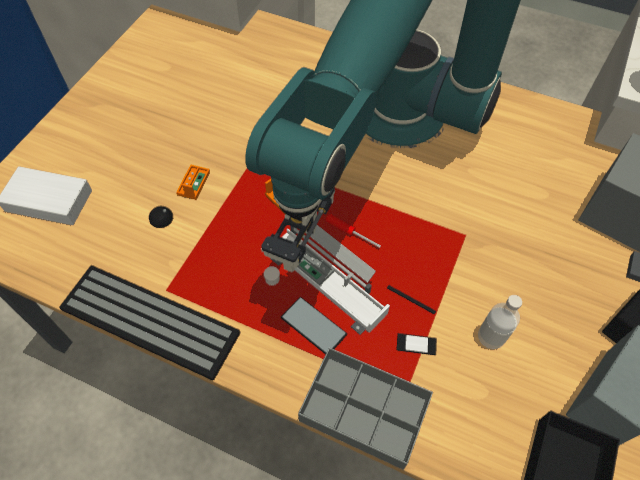

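View pics/side0.png

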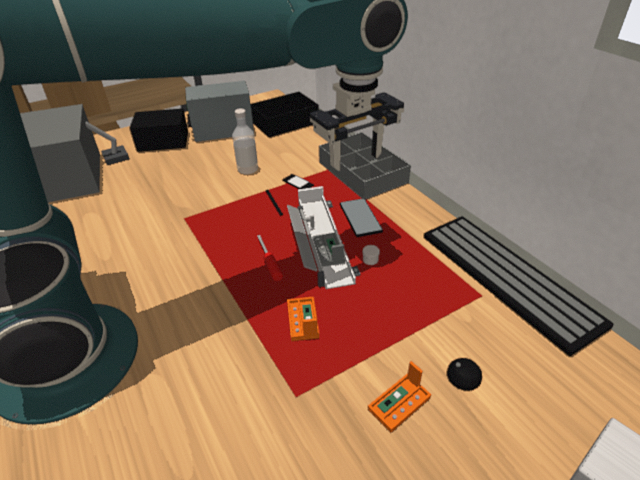

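Scene picture: the chute runs from about (285,235) at the entrance to (380,320) at the stop, with the pedal along (345,255) and the gripper partly over the tray at (310,265). In the side picture the stop is at (311,193) and the entrance at (338,283). I'll make a top-down map from both clouds.

```bash
python3 - <<'E'
from h import *
S=1500; x0,y0=0.50,-0.20  # map: col = (y), row=(x)
W_,H_=360,400
ims=[]
for n in("scene0","side0"):
    c=np.load(n+".npz"); W=cloud(c).reshape(-1,3); C=c["pixels"].reshape(-1,3)
    if n=="scene0":
        for uv in[(290,240),(380,320),(345,255)]: print(uv,cloud(c)[uv[1],uv[0]].round(3))
    else:
        for uv in[(311,193),(338,283),(303,235)]: print(uv,cloud(c)[uv[1],uv[0]].round(3))
    ok=np.isfinite(W).all(1)&(W[:,2]<0.08)&(W[:,2]>-.02); W=W[ok];C=C[ok]
    o=np.argsort(W[:,2]); W=W[o];C=C[o]
    r=((W[:,0]-0.45)*1000).astype(int); q=((0.25-W[:,1])*1000).astype(int)
    k=(r>=1)&(r<499)&(q>=1)&(q<499)
    im=np.zeros((500,500,3),np.uint8); hm=np.zeros((500,500),np.uint8)
    for a,b,col,z in zip(r[k],q[k],C[k],W[k,2]):
        im[a-1:a+2,b-1:b+2]=col; hm[a-1:a+2,b-1:b+2]=np.clip(z*1000*3.5+10,0,255)
    ims.append(np.hstack([im[...,::-1],cv2.applyColorMap(hm,cv2.COLORMAP_JET)]))
out=cv2.resize(np.vstack(ims),(600,600) ) 
cv2.imwrite("pics/map0.png",out)
E
```

```text
(290, 240) [0.723 0.003 0.325]
(380, 320) [0.659 0.195 0.005]
(345, 255) [0.554 0.059 0.049]
(311, 193) [0.661 0.186 0.033]
(338, 283) [ 0.554 -0.114  0.004]
(303, 235) [0.549 0.032 0.043]
```

View pics/map0.png

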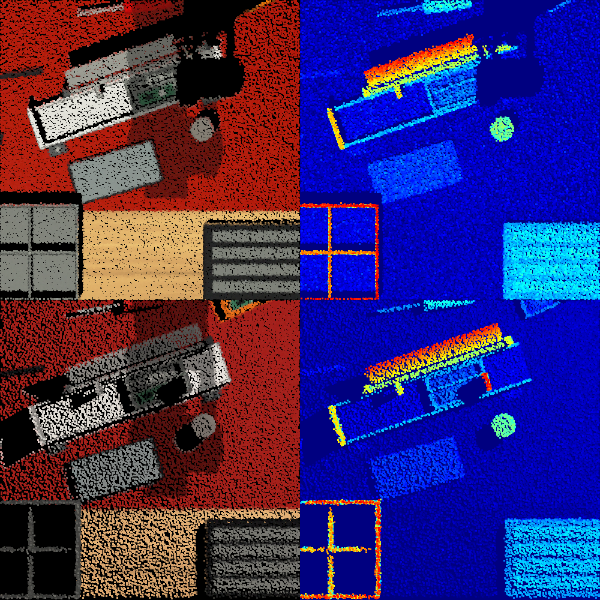

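The map shows the chute clearly: stop at about map (35,125) and entrance at (215,60), with the pedal (red and orange heights) on the robot side. The blade stub is at (400,88) and the tab at (487,380), so the tray is short of the gate. Next I'll fit the exact frame.

```bash
python3 - <<'E'
from h import *
from scipy.optimize import minimize
Ws={n:cloud(np.load(n+".npz")).reshape(-1,3) for n in("scene0","side0")}
Ws={n:W[np.isfinite(W).all(1)&(W[:,2]<.07)] for n,W in Ws.items()}
def toch(W,p):
    e=np.array([np.cos(p[2]),-np.sin(p[2])]); f=np.array([np.sin(p[2]),np.cos(p[2])])
    d=W[:,:2]-p[:2]; return np.c_[d@e,d@f,W[:,2]]*1000
res={}
for n,W in Ws.items():
    p=np.array([.612,.045,np.radians(20)])
    for it in range(3):
        def cost(q):
            c=toch(W,q); m=(np.abs(c[:,2]-20)<3)&(np.abs(c[:,1])<170)
            d=np.minimum(np.abs(np.abs(c[:,0])-32),8)
            return np.sum(d[m]**2)/100
        f=lambda a: cost(np.array([p[0]+a[0]*np.cos(a[1]/100+p[2])/1000,p[1]-a[0]*np.sin(a[1]/100+p[2])/1000,p[2]+a[1]/100]))
        g=min(((f((a,b)),a,b) for a in np.arange(-15,16,1.) for b in np.arange(-6,6.1,.5))) if it==0 else (0,0,0)
        r=minimize(f,g[1:],method="Nelder-Mead"); a=r.x
        p=np.array([p[0]+a[0]*np.cos(a[1]/100+p[2])/1000,p[1]-a[0]*np.sin(a[1]/100+p[2])/1000,p[2]+a[1]/100])
        c=toch(W,p)
        st=c[(np.abs(c[:,0])<28)&(c[:,1]>120)&(c[:,1]<180)&(c[:,2]>24)&(c[:,2]<50)]
        top=st[st[:,2]>42]
        yface=np.median(st[(st[:,2]<40),1]) if n=="side0" else np.percentile(top[:,1],2)
        d=(yface-150)/1000; p[:2]+=d*np.array([np.sin(p[2]),np.cos(p[2])])
    c=toch(W,p); print(n,p.round(4),np.degrees(p[2]).round(2),"stop pts",len(st),"top z",top[:,2].mean().round(1),"top y pct",(np.percentile(top[:,1],[2,98])-yface+150).round(1))
    for nm,lo,hi in(("wall+",(28,-150,15),(40,140,26)),("stop",(-28,140,24),(28,170,50)),("pedal",(-95,-160,25),(-45,85,70)),("tab",(-10,-150,30),(30,-40,66)),("tabtop",(-10,-150,56),(30,-40,66)),("traybody",(-26,-140,14),(26,25,21)),("blade",(-40,25,22),(-8,45,45)),("posts",(-50,75,36),(-30,95,44)),("postr",(-50,-175,36),(-30,-155,44))):
        q=c[(c>np.array(lo)).all(1)&(c<np.array(hi)).all(1)]
        if len(q)>3: print("  ",nm,len(q),np.percentile(q,[3,50,97],axis=0).round(1).tolist())
    np.save("p_"+n,p)
E
```

```text
Traceback (most recent call last):
IndexError: index -1 is out of bounds for axis 0 with size 0
```

```bash
cat >> h.py <<'E'
def toch(W,p):
    e=np.array([np.cos(p[2]),-np.sin(p[2])]); f=np.array([np.sin(p[2]),np.cos(p[2])])
    d=W[:,:2]-p[:2]; return np.c_[d@e,d@f,W[:,2]]*1000
BOX=(("wall+",(28,-150,15),(40,140,26)),("stop",(-28,140,24),(28,170,50)),("pedal",(-95,-160,25),(-45,85,70)),("tab",(-10,-150,30),(30,60,66)),("tabtop",(-10,-150,57),(30,60,66)),("traybody",(-26,-140,14),(26,25,21)),("blade",(-40,25,22),(-8,45,45)),("postf",(-50,75,37),(-30,95,44)),("postr",(-50,-175,37),(-30,-155,44)))
def report(c):
    for nm,lo,hi in BOX:
        q=c[(c>np.array(lo)).all(1)&(c<np.array(hi)).all(1)]
        if len(q)>3: print("  ",nm,len(q),np.percentile(q,[3,50,97],axis=0).round(1).tolist())
E
cat > fit.py <<'E'
from h import *
from scipy.optimize import minimize
for n in("scene0","side0"):
    W=cloud(np.load(n+".npz")).reshape(-1,3); W=W[np.isfinite(W).all(1)&(W[:,2]<.07)]
    V=W[np.abs(W[:,2]-.02)<.003]; p0=np.array([.612,.045,np.radians(20)])
    def mk(a):
        t=p0[2]+a[1]/100; return np.array([p0[0]+a[0]*np.cos(t)/1000,p0[1]-a[0]*np.sin(t)/1000,t])
    def f(a):
        c=toch(V,mk(a)); c=c[np.abs(c[:,1])<150]
        return -np.exp(-((np.abs(c[:,0])-32)/2.5)**2).sum()
    g=min((f((a,b)),a,b) for a in np.arange(-20,21,1.) for b in np.arange(-8,8.1,.5))
    p=mk(minimize(f,g[1:],method="Nelder-Mead").x)
    c=toch(W,p); st=c[(np.abs(c[:,0])<28)&(c[:,1]>110)&(c[:,1]<190)&(c[:,2]>26)&(c[:,2]<50)]
    y=np.median(st[st[:,2]<40,1]) if n=="side0" else np.percentile(st[:,1],3)
    p[:2]+=(y-150)/1000*np.array([np.sin(p[2]),np.cos(p[2])])
    print(n,g[0],p.round(4),np.degrees(p[2]).round(2),len(st)); report(toch(W,p)); np.save("p_"+n,p)
E
python3 fit.py
```

```text
scene0 -212.6778208370388 [0.6149 0.0449 0.3306] 18.94 108
   wall+ 186 [[28.8, -69.9, 15.7], [32.2, 35.6, 19.5], [34.9, 131.9, 24.3]]
   stop 111 [[-26.1, 150.0, 26.0], [0.5, 155.7, 44.2], [26.1, 157.5, 49.1]]
   pedal 1019 [[-74.4, -104.5, 39.0], [-61.3, -13.3, 49.2], [-47.6, 73.7, 60.0]]
   traybody 247 [[-25.5, -91.8, 14.1], [1.9, -47.8, 16.3], [24.9, -10.5, 20.6]]
   blade 57 [[-38.6, 27.2, 23.2], [-29.2, 36.7, 37.1], [-15.1, 43.7, 44.2]]
   postf 18 [[-46.3, 78.2, 37.3], [-39.7, 85.5, 40.0], [-35.1, 89.4, 43.0]]
   postr 7 [[-37.6, -166.0, 37.2], [-33.5, -160.4, 38.3], [-32.2, -157.1, 43.3]]
side0 -151.89797106268128 [0.6109 0.0452 0.3269] 18.73 151
   wall+ 139 [[29.4, -144.3, 16.0], [31.2, -9.5, 19.9], [33.7, 125.7, 22.5]]
   stop 162 [[-25.9, 145.6, 24.9], [0.3, 150.1, 36.9], [27.1, 155.6, 46.5]]
   pedal 730 [[-75.3, -152.7, 40.2], [-61.6, -53.7, 50.3], [-47.5, 68.9, 59.0]]
   tab 146 [[-3.1, -112.8, 31.3], [9.8, -110.2, 47.0], [24.4, -105.9, 61.2]]
   tabtop 28 [[-1.7, -112.7, 57.4], [10.2, -109.3, 59.5], [23.0, -105.5, 63.5]]
   traybody 208 [[-25.7, -111.7, 14.1], [-3.6, -51.5, 17.3], [24.7, -11.5, 20.5]]
   blade 60 [[-38.7, 27.8, 23.4], [-25.2, 32.5, 36.2], [-16.1, 38.4, 43.4]]
   postf 16 [[-47.5, 77.7, 38.4], [-40.9, 82.3, 39.7], [-35.0, 88.7, 41.9]]
   postr 25 [[-48.7, -170.5, 37.7], [-42.1, -165.5, 39.6], [-35.0, -159.0, 42.2]]
```

Both cameras agree to about 4 mm. I take the mean chute frame as (0.613, 0.045) with yaw 18.85°. The tab's rear face is at chute y ≈ -111. With a +18.85° turn, tool x lines up with chute y and tool y with chute x. I'll move above the start point.

Call:
step_arm(deltas=[[0, 0, 0, 6.28, 74], [0, 0, 0, 6.28, 74], [0, 0, 0, 6.29, 74], [-25, -25, 0, 0, 74], [-25, -25, 0, 0, 74]])

```text
clock: 0.52
tool_pos: [0.611, -0.031, 0.2169]
eef_rot: [-0.001, 0.813, 0.582, -0.001]
force: [0.3, -1.2, 1.2]
width: 0.0674
```

Call:
step_arm(deltas=[[-25, -26, 0, 0, 74], [-26, -26, 0, 0, 74], [0, 0, 0, 0, 74], [0, 0, 0, 0, 74]])

```text
clock: 0.85
tool_pos: [0.5449, -0.0632, 0.2191]
eef_rot: [0.0, 0.814, 0.581, 0.0]
force: [0.2, 0.2, 1.0]
width: 0.0658
```

```bash
cat >> h.py <<'E'
from scipy.spatial.transform import Rotation as Ro
def wristcloud(s,c):
    q=np.array(s["eef_rot"]); R=Ro.from_quat(q[[1,2,3,0]]).as_matrix()
    K=c["intrinsics"]; z=c["range_z"]; v,u=np.indices(z.shape)
    P=np.stack([(u-K[0,2])/K[0,0]*z,(v-K[1,2])/K[1,1]*z,z],-1)
    T=c["T_tool_cam"]; Wt=P@T[:3,:3].T+T[:3,3]
    W=Wt@R.T+s["tool_pos"]; W[z==0]=np.nan; Wt[z==0]=np.nan
    return W,Wt
P0=np.array([.613,.045,np.radians(18.85)])
def st(p=P0):
    s=manip.state(); print("t",round(float(s["clock"]),2),"tcp",np.round(s["tool_pos"],4),"chute",toch(np.array([s["tool_pos"]]),p).round(1)[0],"w",round(float(s["width"]),4),"F",np.round(s["force"],1)); return s
E
python3 - <<'E'
from h import *
s=st(); c=manip.camera("wrist"); cv2.imwrite("pics/w0.png",c["pixels"][...,::-1]); np.savez("w0.npz",**c)
d=manip.camera("side"); np.savez("side1.npz",**d)
print(c["T_tool_cam"].round(3))
W,Wt=wristcloud(s,c); W=W.reshape(-1,3); W=W[np.isfinite(W).all(1)]
report(toch(W,P0))
E
```

```text
t 0.85 tcp [ 0.5449 -0.0632  0.2191] chute [ -29.5 -124.4  219.1] w 0.0658 F [0.2 0.2 1. ]
[[-0.    -0.96  -0.282  0.077]
 [ 1.    -0.    -0.001 -0.001]
 [ 0.    -0.282  0.96  -0.167]
 [ 0.     0.     0.     1.   ]]
   wall+ 1057 [[29.8, -140.9, 16.0], [31.5, -19.3, 20.2], [33.8, 73.1, 22.0]]
   pedal 7966 [[-74.8, -147.4, 40.7], [-61.5, -27.7, 50.5], [-47.5, 63.2, 58.8]]
   tab 302 [[-2.7, -111.3, 31.4], [10.1, -106.6, 59.1], [23.1, -105.9, 61.3]]
   tabtop 172 [[-1.9, -111.4, 57.7], [10.5, -108.4, 60.2], [22.9, -105.9, 61.6]]
   traybody 1448 [[-26.0, -109.5, 14.1], [4.7, -54.8, 17.9], [25.5, -12.5, 19.8]]
   blade 382 [[-39.3, 26.7, 29.1], [-30.0, 32.0, 39.0], [-16.2, 42.9, 44.7]]
   postr 123 [[-48.0, -169.4, 37.4], [-41.4, -164.5, 40.3], [-34.8, -155.8, 41.7]]
```

View pics/w0.png

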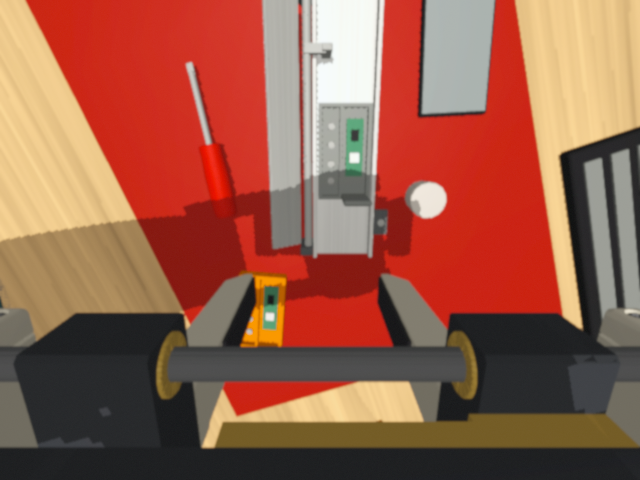

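The wrist view agrees with P0 to within about 1 mm, and the fingertips at (240,275) and (395,275) straddle correctly. An orange decoy lies behind, at (265,310). Next I'll check where the tips sit in the tool frame and whether the space below is clear.

```bash
python3 - <<'E'
from h import *
s=manip.state(); c=np.load("w0.npz"); W,Wt=wristcloud(s,c); Wt=Wt.reshape(-1,3)*1000; Wt=Wt[np.isfinite(Wt).all(1)]
for sg in(-1,1):
    q=Wt[(np.abs(Wt[:,0])<14)&(Wt[:,1]*sg>25)&(Wt[:,1]*sg<60)&(Wt[:,2]>-60)&(Wt[:,2]<20)]
    print(sg,len(q),np.percentile(q,[1,50,99],axis=0).round(1).tolist())
    t=q[q[:,2]>np.percentile(q[:,2],90)]; print("  tip",np.percentile(t,[3,97],axis=0).round(1).tolist())
C=toch(W.reshape(-1,3),P0); C=C[np.isfinite(C).all(1)]
o=C[(C[:,0]>-130)&(C[:,0]<70)&(C[:,1]>-260)&(C[:,1]<-100)&(C[:,2]>22)&(C[:,2]<110)]
print(np.unique(np.round(o/np.array([20,20,20])).astype(int)*20,axis=0,return_counts=True))
E
```

```text
-1 3052 [[-8.6, -49.1, -59.6], [7.1, -37.8, -38.0], [8.1, -33.3, -2.2]]
  tip [[-8.4, -45.7, -11.6], [7.7, -33.4, -0.9]]
1 3062 [[-8.6, 32.2, -59.6], [7.1, 36.6, -38.0], [8.0, 47.9, -2.0]]
  tip [[-8.4, 32.3, -11.6], [7.7, 44.0, -0.6]]
(array([[-120, -120,   20],
       [-120, -100,   20],
       [ -80, -160,   60],
       [ -80, -140,   60],
       [ -80, -120,   60],
       [ -80, -100,   60],
       [ -60, -160,   40],
       [ -60, -160,   60],
       [ -60, -140,   40],
       [ -60, -140,   60],
       [ -60, -120,   40],
       [ -60, -120,   60],
       [ -60, -100,   40],
       [ -60, -100,   60],
       [ -40, -160,   20],
       [ -40, -160,   40],
       [ -40, -140,   40],
       [ -40, -120,   20],
       [ -40, -120,   40],
       [ -40, -100,   40],
       [ -20, -160,   20],
       [   0, -120,   60],
       [   0, -100,   20],
       [   0, -100,   40],
       [   0, -100,   60],
       [  20, -120,   60],
       [  20, -100,   20],
       [  20, -100,   40],
       [  20, -100,   60],
       [  40, -160,   20]]), array([107,  36,  22,  93,  98,  52,  46,  50, 186, 181, 209, 194, 104,
        99,  12, 208, 200,   1, 201, 106,   1,  11,  15,  47,  83,  13,
        15,  51,  95,   1]))
```

The tips end at TCP height and the finger thickness there is about 13 mm. The screwdriver handle at x ≈ -120 is clear. Next I descend.

Call:
step_arm(deltas=[[0, 1, 37, 0, 74], [0, 0, 37, 0, 74], [0, 0, 37, 0, 74], [0, 0, 34, 0, 74], [0, 0, 0, 0, 74]])

```text
clock: 1.37
tool_pos: [0.5443, -0.0619, 0.0664]
eef_rot: [-0.003, 0.813, 0.582, -0.003]
force: [-0.4, -0.4, -1.3]
width: 0.066
```

Call:
step_arm(deltas=[[0, 0, 8, 0, 74], [0, 0, 8, 0, 74], [0, 0, 8, 0, 74], [0, 0, 8, 0, 74], [0, 0, 0, 0, 74]])

```text
clock: 1.78
tool_pos: [0.5468, -0.0629, 0.041]
eef_rot: [-0.0, 0.813, 0.582, -0.0]
force: [0.8, 1.0, 2.1]
width: 0.0664
```

Call:
step_arm(deltas=[[0, 0, 5, 0, 74], [0, 0, 3, 0, 74], [0, 0, 0, 0, 74], [0, 0, 0, 0, 74]])

```text
clock: 2.12
tool_pos: [0.5469, -0.0629, 0.0339]
eef_rot: [0.0, 0.813, 0.582, 0.0]
force: [-0.5, 1.2, 3.4]
width: 0.0659
```

```bash
cat > look.py <<'E'
import sys
from h import *
tag=sys.argv[1]; s=st()
c=manip.camera("wrist"); d=manip.camera("side"); W,_=wristcloud(s,c)
for nm,X in(("wrist",W),("side",cloud(d))):
    X=X.reshape(-1,3); X=X[np.isfinite(X).all(1)]; C=toch(X,np.load("p_side0.npy") if nm=="side" else P0)
    print(nm); report(C)
    q=C[(C[:,1]>-100)&(C[:,1]<70)&(C[:,0]<-50)&(C[:,0]>-85)&(C[:,2]>15)&(C[:,2]<65)]
    if len(q)>30:
        A=np.c_[-39-q[:,0],np.ones(len(q))]; m=np.linalg.lstsq(A,q[:,2],rcond=None)[0]; print("  pedal slope",m.round(3),"gate",round(.6-np.arctan(m[0]),3))
wi=c["pixels"][...,::-1]; sd=d["pixels"][140:340,200:440,::-1]
cv2.imwrite(f"pics/{tag}.png",np.hstack([cv2.resize(wi,(400,300)),cv2.resize(sd,(360,300))]))
E
python3 look.py d1
```

```text
t 2.12 tcp [ 0.5469 -0.0629  0.0339] chute [ -27.7 -123.5   33.9] w 0.0659 F [-0.5  1.2  3.4]
wrist
   wall+ 2822 [[29.7, -113.0, 15.5], [31.0, -40.9, 20.1], [33.6, 12.6, 21.6]]
   pedal 22864 [[-81.5, -142.7, 32.9], [-64.4, -53.3, 34.3], [-49.6, 7.4, 56.6]]
   tab 2787 [[-2.7, -129.6, 32.8], [8.5, -107.3, 55.1], [22.5, -105.4, 64.1]]
   tabtop 1222 [[-2.0, -128.4, 57.4], [9.6, -109.3, 60.3], [22.7, -105.6, 65.3]]
   traybody 6100 [[-25.6, -109.0, 14.1], [3.7, -49.9, 17.9], [25.5, -12.4, 19.7]]
   postr 5 [[-39.7, -157.9, 37.0], [-38.7, -156.6, 37.2], [-38.1, -156.1, 37.8]]
  pedal slope [-1.3000e-02  3.4552e+01] gate 0.613
side
   wall+ 53 [[29.2, -146.9, 15.3], [31.2, -111.1, 19.9], [33.5, 9.7, 22.6]]
   pedal 418 [[-82.5, -154.9, 31.6], [-70.5, -129.8, 34.5], [-49.8, 73.1, 64.2]]
   tab 135 [[-3.6, -135.1, 32.4], [5.2, -129.0, 50.2], [18.3, -106.6, 65.2]]
   tabtop 36 [[-2.2, -135.1, 57.2], [6.1, -131.8, 61.3], [18.5, -107.0, 65.7]]
   traybody 131 [[-25.6, -112.6, 14.1], [-4.3, -75.3, 17.2], [24.4, -25.8, 20.1]]
   postf 6 [[-46.7, 83.8, 37.9], [-43.5, 86.3, 39.4], [-41.4, 89.5, 39.8]]
   postr 27 [[-47.9, -169.8, 37.2], [-41.5, -165.6, 39.3], [-35.2, -158.9, 42.1]]
  pedal slope [-6.0000e-03  3.4492e+01] gate 0.606
```

View pics/d1.png

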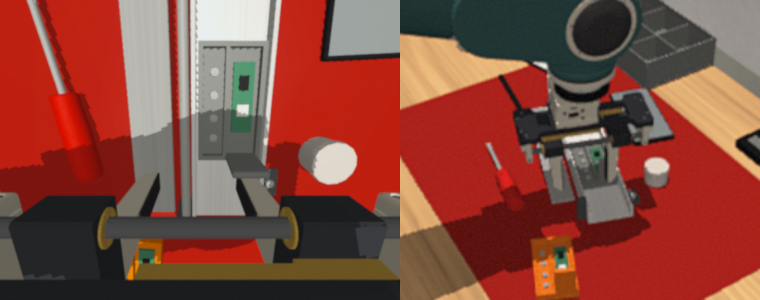

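The gate is at 0.61 with the pedal pressed (about 3.4 N up). I press 4.5 mm more, to roughly 0.8, then start pushing gently.

Call:
step_arm(deltas=[[0, 0, 3, 0, 74], [0, 0, 2, 0, 74], [2, 0, 0, 0, 74], [3, 0, 0, 0, 74], [3, 0, 0, 0, 74]])

```text
clock: 2.63
tool_pos: [0.5493, -0.0555, 0.0286]
eef_rot: [0.0, 0.813, 0.582, -0.0]
force: [-1.1, -2.8, 2.6]
width: 0.066
```

Call:
step_arm(deltas=[[4, 0, 0, 0, 74], [5, 0, 0, 0, 74], [6, 0, 0, 0, 74], [6, 0, 0, 0, 74], [5, 0, 0, 0, 74]])

```text
clock: 3.05
tool_pos: [0.558, -0.03, 0.0286]
eef_rot: [-0.0, 0.813, 0.582, -0.0]
force: [-1.4, -3.3, 3.2]
width: 0.0663
```

```bash
python3 look.py d2
```

```text
t 3.05 tcp [ 0.558  -0.03    0.0286] chute [-27.9 -88.8  28.6] w 0.0663 F [-1.4 -3.3  3.2]
wrist
   wall+ 2946 [[29.6, -78.9, 15.5], [30.9, -6.9, 20.0], [33.5, 45.5, 21.5]]
   pedal 20959 [[-78.3, -120.9, 25.3], [-62.2, -24.3, 29.4], [-49.1, 41.8, 59.3]]
   tab 2943 [[-7.9, -95.6, 32.1], [7.3, -75.9, 54.6], [22.6, 32.8, 64.6]]
   tabtop 1290 [[-2.0, -94.2, 57.6], [9.3, -78.9, 60.3], [22.7, -75.2, 65.4]]
   traybody 6099 [[-25.4, -79.2, 14.1], [6.5, -20.0, 18.0], [25.4, 17.6, 19.7]]
   blade 1122 [[-39.7, 26.1, 32.6], [-20.5, 30.8, 39.8], [-8.8, 37.5, 44.7]]
   postr 371 [[-47.6, -167.9, 37.3], [-40.8, -162.7, 40.1], [-34.5, -159.6, 41.5]]
  pedal slope [-0.221 35.676] gate 0.817
side
   wall+ 71 [[29.5, -145.7, 15.4], [31.3, -94.8, 20.0], [33.6, 44.2, 22.4]]
   pedal 459 [[-80.5, -153.3, 25.4], [-65.7, -100.4, 29.6], [-50.0, -24.9, 65.9]]
   tab 133 [[-3.4, -100.3, 32.0], [5.3, -95.1, 49.3], [17.8, -75.6, 64.6]]
   tabtop 37 [[-2.4, -101.1, 57.2], [6.1, -96.3, 60.6], [19.4, -73.7, 65.3]]
   traybody 129 [[-25.5, -81.2, 14.1], [-4.6, -48.5, 16.7], [22.9, 5.8, 20.3]]
   postr 27 [[-48.2, -170.8, 37.1], [-41.8, -165.4, 40.4], [-35.3, -157.3, 41.9]]
  pedal slope [-0.18  38.782] gate 0.778
```

The gate is at about 0.8 and the tray follows the finger (tab moved about 30 mm) with a push of roughly 3 N. The wall, tab and tray readings agree, so I continue.

Call:
step_arm(deltas=[[7, 0, 0, 0, 74], [8, 0, 0, 0, 74], [8, 0, 0, 0, 74], [8, 0, 0, 0, 74], [8, 0, 0, 0, 74]])

```text
clock: 3.57
tool_pos: [0.5707, 0.0069, 0.0287]
eef_rot: [0.0, 0.813, 0.582, -0.0]
force: [-1.0, -5.3, 4.5]
width: 0.066
```

Call:
step_arm(deltas=[[8, 0, 0, 0, 74], [8, 0, 0, 0, 74], [8, 0, 0, 0, 74], [8, 0, 0, 0, 74], [7, 0, 0, 0, 74]])

```text
clock: 3.98
tool_pos: [0.5832, 0.0439, 0.0287]
eef_rot: [0.0, 0.813, 0.582, -0.0]
force: [-2.9, -4.4, 5.4]
width: 0.0662
```

```bash
python3 look.py d3
```

```text
t 3.98 tcp [0.5832 0.0439 0.0287] chute [-27.8 -10.7  28.7] w 0.0662 F [-2.9 -4.4  5.4]
wrist
   wall+ 3233 [[29.6, -101.2, 15.5], [30.9, 65.1, 20.1], [33.6, 123.5, 21.5]]
   pedal 15166 [[-78.5, -94.5, 25.3], [-62.0, 14.7, 29.6], [-49.0, 74.0, 62.6]]
   tab 2871 [[-6.6, -17.4, 32.1], [7.7, 2.1, 55.1], [22.6, 32.3, 64.7]]
   tabtop 1287 [[-2.0, -16.3, 57.6], [9.2, -0.8, 60.3], [22.7, 2.9, 65.4]]
   traybody 1253 [[-25.8, -3.2, 14.3], [-4.5, 4.0, 18.3], [25.5, 23.9, 20.0]]
   blade 695 [[-39.8, 25.9, 33.2], [-26.3, 36.6, 39.1], [-9.0, 44.0, 44.6]]
   postf 800 [[-47.3, 79.8, 37.8], [-40.7, 84.5, 40.2], [-34.6, 89.3, 41.6]]
  pedal slope [-0.188 35.562] gate 0.785
side
   wall+ 116 [[29.2, -141.6, 16.0], [30.9, -65.6, 19.5], [34.0, 127.8, 22.6]]
   pedal 735 [[-80.1, -153.0, 25.2], [-65.1, -66.2, 29.0], [-49.8, 49.1, 60.1]]
   tab 127 [[-3.9, -21.7, 31.9], [5.8, -16.9, 48.3], [17.8, 10.7, 63.4]]
   tabtop 27 [[-0.6, -22.3, 58.2], [7.4, -17.6, 61.7], [20.2, 5.1, 65.3]]
   traybody 50 [[-25.0, -4.1, 14.2], [-5.5, -0.2, 17.4], [25.0, 18.4, 20.5]]
   blade 48 [[-39.4, 26.7, 28.9], [-23.6, 31.8, 38.5], [-9.0, 36.1, 44.8]]
   postr 25 [[-47.4, -169.3, 37.5], [-41.0, -165.5, 39.5], [-35.2, -158.9, 42.8]]
  pedal slope [-0.154 35.008] gate 0.752
```

View pics/d3.png

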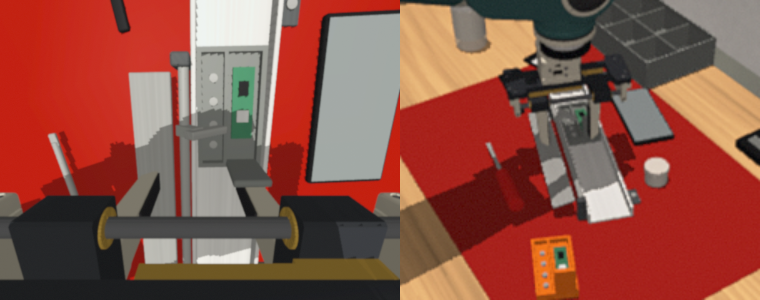

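The lifted blade at (200,128) sits over the tray, which has its tab at (248,172). The tab's -x edge is at about -2 and the blade tip at -9, so they clear. About 53 mm remain.

Call:
step_arm(deltas=[[8, 0, 0, 0, 74], [8, 0, 0, 0, 74], [8, 0, 0, 0, 74], [8, 0, 0, 0, 74], [6, 0, 0, 0, 74]])

```text
clock: 4.5
tool_pos: [0.5955, 0.0798, 0.0286]
eef_rot: [-0.0, 0.813, 0.582, -0.0]
force: [-1.4, -4.5, 4.6]
width: 0.0661
```

Call:
step_arm(deltas=[[4, 0, 0, 0, 74], [3, 0, 0, 0, 74], [3, 0, 0, 0, 74], [2, 0, 0, 0, 74], [0, 0, 0, 0, 74]])

```text
clock: 4.92
tool_pos: [0.5992, 0.0907, 0.0286]
eef_rot: [-0.0, 0.813, 0.582, 0.0]
force: [-1.6, -0.3, 4.3]
width: 0.0658
```

Call:
step_arm(deltas=[[1, 0, 0, 0, 74], [1, 0, 0, 0, 74], [0, 0, 0, 0, 74]])

```text
clock: 5.17
tool_pos: [0.5998, 0.0922, 0.0286]
eef_rot: [-0.0, 0.813, 0.582, -0.0]
force: [-2.8, -3.1, 2.8]
width: 0.0659
```

Call:
step_arm(deltas=[[1, 0, 0, 0, 74], [1, 0, 0, 0, 74], [0, 0, 0, 0, 74]])

```text
clock: 5.42
tool_pos: [0.6, 0.0931, 0.0286]
eef_rot: [0.0, 0.814, 0.582, -0.001]
force: [-7.3, -12.1, 7.5]
width: 0.0658
```

Call:
step_arm(deltas=[[1, 0, 0, 0, 74], [0, 0, 0, 0, 74]])

```text
clock: 5.58
tool_pos: [0.6001, 0.0932, 0.0287]
eef_rot: [0.001, 0.814, 0.581, -0.002]
force: [-10.4, -19.7, 10.1]
width: 0.0662
```

The push has stalled at y ≈ 41.5 with the force rising to about 20 N, which means contact with the stop. I'll check before letting go.

```bash
python3 look.py d4; python3 - <<'E'
from h import *
c=manip.camera("scene"); np.savez("scene2.npz",**c)
C=toch(cloud(c).reshape(-1,3),np.load("p_scene0.npy")); C=C[np.isfinite(C).all(1)]
# height profile along y in tray body band
for y in range(120,166,2):
    q=C[(C[:,1]>=y)&(C[:,1]<y+2)&(C[:,0]>-20)&(C[:,0]<20)&(C[:,2]<60)]
    if len(q): print(y,len(q),np.median(q[:,2]).round(1),end=" | ")
im=c["pixels"][200:350,260:420,::-1]; cv2.imwrite("pics/s2.png",cv2.resize(im,(640,600),interpolation=cv2.INTER_CUBIC))
E
```

```text
t 5.58 tcp [0.6001 0.0932 0.0287] chute [-27.8  41.4  28.7] w 0.0662 F [-10.4 -19.7  10.1]
wrist
   wall+ 2161 [[29.7, -53.0, 15.5], [30.9, 91.4, 20.2], [33.6, 137.4, 21.6]]
   stop 3956 [[-26.4, 148.5, 26.5], [0.1, 150.4, 45.0], [26.4, 155.1, 46.7]]
   pedal 8799 [[-78.2, -45.8, 25.4], [-61.5, 46.0, 30.2], [-49.0, 75.4, 65.9]]
   tab 2841 [[-6.4, 33.8, 32.1], [7.7, 53.9, 54.8], [22.7, 55.0, 64.5]]
   tabtop 1264 [[-2.0, 36.1, 57.4], [9.3, 51.3, 60.4], [22.8, 54.8, 65.2]]
   blade 837 [[-39.6, 31.4, 31.6], [-22.9, 36.8, 39.4], [-8.9, 43.5, 44.6]]
   postf 606 [[-47.3, 79.9, 38.0], [-40.7, 85.2, 40.3], [-34.6, 89.5, 41.6]]
  pedal slope [-0.105 35.442] gate 0.705
side
   wall+ 125 [[29.5, -142.3, 15.8], [31.4, -49.5, 19.3], [34.2, 68.0, 22.6]]
   stop 87 [[-25.9, 146.3, 24.5], [0.4, 150.3, 42.6], [24.8, 155.0, 46.8]]
   pedal 827 [[-79.7, -151.2, 25.2], [-63.8, -50.9, 29.3], [-49.5, 64.0, 58.3]]
   tab 120 [[-4.1, 28.5, 31.7], [6.5, 33.5, 48.1], [20.1, 52.1, 65.4]]
   tabtop 28 [[-1.5, 29.5, 57.3], [9.5, 32.1, 60.7], [19.9, 52.7, 65.6]]
   blade 44 [[-39.2, 26.8, 30.2], [-21.5, 31.1, 38.2], [-9.0, 36.3, 43.8]]
   postf 16 [[-48.0, 76.7, 37.4], [-41.5, 82.2, 40.1], [-34.9, 86.9, 41.8]]
   postr 26 [[-47.5, -170.7, 37.2], [-41.7, -165.2, 40.0], [-34.8, -155.7, 42.7]]
  pedal slope [-0.16  34.526] gate 0.758
120 15 12.3 | 122 12 11.8 | 124 12 13.1 | 126 12 12.8 | 128 15 14.7 | 130 9 11.0 | 132 14 11.4 | 134 17 12.1 | 136 13 10.2 | 138 11 11.1 | 140 8 12.8 | 142 2 16.5 | 148 1 40.0 | 150 17 44.2 | 152 10 45.8 | 154 25 39.9 | 156 71 22.9 | 158 11 1.1 | 160 16 0.1 | 162 12 0.5 | 164 14 1.7 |
```

View pics/s2.png

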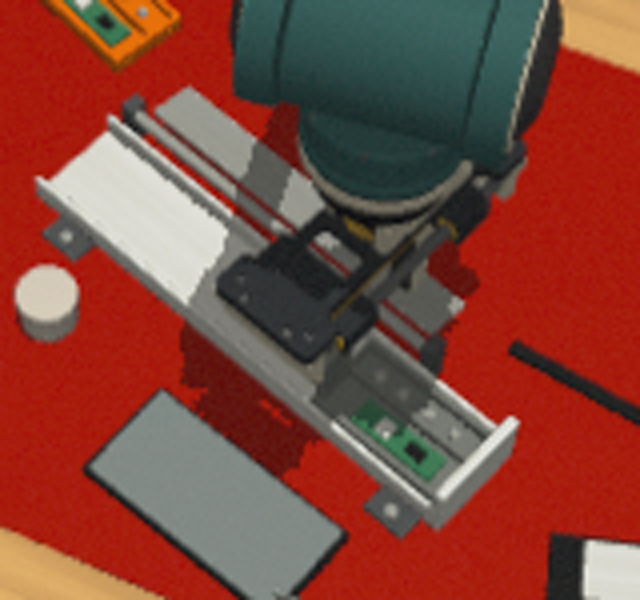

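The picture shows the tray's front at the stop plate (around (470,455)), and the tab's rear face at y ≈ 49. I back off the tab with the pedal still held, then rise to let the gate close.

Call:
step_arm(deltas=[[-3, 0, 0, 0, 74], [-3, 0, 0, 0, 74], [-3, 0, 0, 0, 74], [-1, 0, 0, 0, 74], [0, 0, 0, 0, 74]])

```text
clock: 6.15
tool_pos: [0.5975, 0.0856, 0.0287]
eef_rot: [-0.0, 0.813, 0.582, 0.0]
force: [-1.0, 1.9, 3.1]
width: 0.066
```

Call:
step_arm(deltas=[[0, 0, -6, 0, 74], [0, 0, -7, 0, 74], [0, 0, -7, 0, 74], [0, 0, -8, 0, 74], [0, 0, -10, 0, 74]])

```text
clock: 6.57
tool_pos: [0.5973, 0.0856, 0.0672]
eef_rot: [-0.0, 0.813, 0.582, -0.0]
force: [-0.1, -0.2, -0.4]
width: 0.066
```

Call:
step_arm(deltas=[[0, 0, -20, 0, 74], [0, 0, -35, 0, 74], [0, 0, -35, 0, 74], [0, 0, -30, 0, 74], [0, 0, 0, 0, 74]])

```text
clock: 6.98
tool_pos: [0.5992, 0.0858, 0.1944]
eef_rot: [0.002, 0.813, 0.582, 0.004]
force: [0.6, 1.7, 0.3]
width: 0.0656
```

Call:
step_arm(deltas=[[-38, 0, 0, 0, 74], [-38, 0, 0, 0, 74], [0, 0, 0, 0, 74], [0, 0, 0, 0, 74]])

```text
clock: 7.32
tool_pos: [0.5726, 0.0125, 0.1874]
eef_rot: [0.0, 0.814, 0.581, 0.0]
force: [0.6, 0.9, 0.5]
width: 0.0659
```

```bash
python3 look.py d5; python3 - <<'E'
from h import *
c=manip.camera("scene")
C=toch(cloud(c).reshape(-1,3),np.load("p_scene0.npy")); C=C[np.isfinite(C).all(1)]; report(C)
im=c["pixels"][160:370,200:450,::-1]; cv2.imwrite("pics/s3.png",cv2.resize(im,(714,600),interpolation=cv2.INTER_CUBIC))
E
```

```text
t 7.32 tcp [0.5726 0.0125 0.1874] chute [-27.7 -43.9 187.4] w 0.0659 F [0.6 0.9 0.5]
wrist
   wall+ 1448 [[29.8, -137.3, 16.0], [31.5, 20.1, 20.3], [33.7, 134.1, 21.9]]
   pedal 8230 [[-74.8, -146.6, 40.6], [-61.6, -21.4, 50.5], [-47.4, 71.6, 58.8]]
   tab 314 [[-3.1, 48.0, 35.7], [10.3, 50.3, 59.8], [23.0, 54.1, 61.5]]
   tabtop 247 [[-2.0, 48.6, 58.2], [11.1, 51.0, 60.1], [23.1, 54.2, 61.6]]
   blade 288 [[-39.3, 26.7, 34.4], [-32.1, 34.1, 39.5], [-16.0, 43.6, 44.7]]
   postf 213 [[-47.3, 76.1, 37.5], [-41.1, 83.7, 40.2], [-34.3, 88.6, 41.7]]
   postr 129 [[-47.3, -169.6, 37.4], [-40.8, -163.9, 40.2], [-34.4, -155.8, 41.7]]
  pedal slope [ 0.662 35.448] gate 0.015
side
   wall+ 142 [[29.5, -141.5, 15.7], [31.2, -38.2, 19.6], [33.7, 130.4, 22.6]]
   stop 161 [[-26.8, 146.5, 25.2], [-0.1, 150.1, 36.9], [26.8, 155.0, 46.8]]
   pedal 734 [[-75.4, -153.8, 40.2], [-61.9, -55.1, 50.7], [-47.5, 67.9, 59.4]]
   tab 114 [[-2.2, 46.4, 31.7], [10.5, 50.2, 47.3], [23.8, 53.4, 59.8]]
   tabtop 21 [[-1.6, 47.6, 57.2], [9.3, 50.9, 59.3], [24.1, 55.2, 60.6]]
   blade 59 [[-38.3, 27.5, 24.0], [-24.8, 31.7, 36.3], [-15.9, 37.5, 43.6]]
   postf 16 [[-48.5, 75.5, 37.9], [-42.2, 81.8, 40.1], [-35.5, 89.5, 42.5]]
   postr 28 [[-48.1, -171.2, 37.4], [-41.5, -166.0, 39.6], [-35.1, -160.9, 41.8]]
  pedal slope [ 0.659 35.3  ] gate 0.017
   wall+ 248 [[28.8, -139.5, 15.4], [32.4, 3.5, 19.4], [35.2, 130.5, 24.2]]
   stop 107 [[-25.6, 149.9, 25.1], [0.8, 155.1, 43.4], [26.2, 157.4, 48.5]]
   pedal 990 [[-75.0, -99.9, 38.6], [-61.0, -9.1, 49.4], [-47.2, 73.6, 60.0]]
   tab 77 [[-1.3, 49.3, 32.2], [12.9, 54.3, 53.2], [25.3, 56.5, 61.6]]
   tabtop 28 [[-2.7, 49.4, 57.6], [11.8, 52.9, 59.3], [23.8, 55.9, 62.1]]
   blade 56 [[-39.6, 27.6, 23.1], [-27.6, 36.5, 36.4], [-14.8, 40.6, 44.3]]
   postf 23 [[-48.7, 77.1, 37.9], [-41.9, 85.3, 40.2], [-35.2, 90.3, 42.8]]
   postr 19 [[-46.0, -168.3, 37.2], [-39.7, -162.8, 39.3], [-33.8, -156.8, 42.4]]
```

View pics/s3.png

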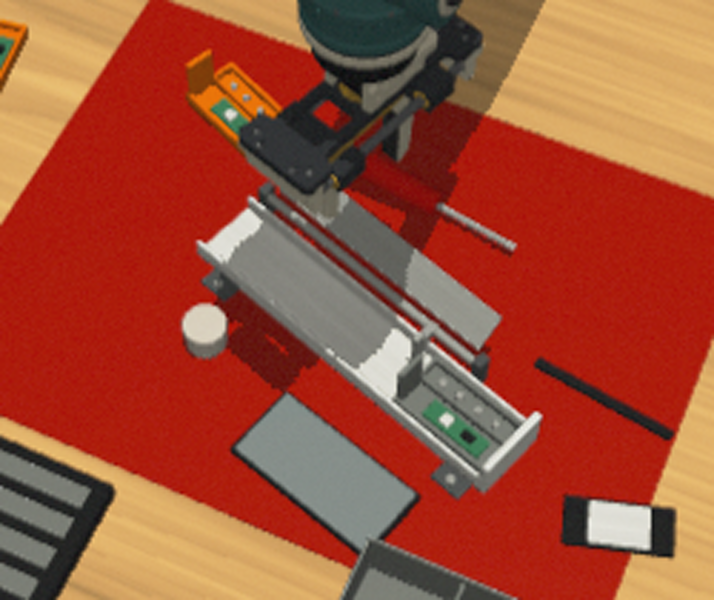

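View pics/d5.png

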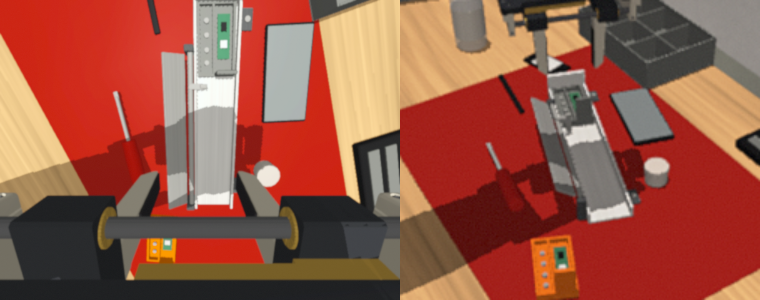

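The tray is home: in the side view the tab's rear face is at 50.2 and the stop at 150.1, which leaves 100 mm, the tray's length. The gate reads about 0 with the blade behind the tray, the bystanders have not moved and the robot is clear. I'm handing in.

```bash
python3 -c "
from h import *
st(); print(manip.sign_off())"
```

```text
t 7.47 tcp [0.5731 0.0143 0.1868] chute [-27.8 -41.9 186.8] w 0.0662 F [-0.3  0.1  0.9]
the job is handed in; nothing more can be done
None
```

The tray is home against the stop, the gate has closed behind it, and the job is handed in at 7.5 s.

**What I did:** One fingertip held the pedal down at a gate angle of about 0.7–0.8 rad. The other pushed the tab about 160 mm, until the push stalled against the stop at about 20–25 N. I then backed off the tab with the pedal still held, and rose so the spring shut the gate.

**Last checks:**
- **Tray:** in the side camera the tab's rear face is at chute y = 50.2 mm and the stop face at 150.1 mm. That is the tray's 100 mm length, so it is home to within the noise.
- **Gate:** it reads about 0.015 rad, closed, with the blade in the chute behind the tray.
- **Surroundings:** the bystanders in view look unmoved, and the robot is clear with about 1 N on the wrist, which is noise.

**Disagreements:**
- **Camera offset:** the scene and side cameras placed the chute about 4 mm apart in x. I used the mean, which the wrist camera confirmed to about 1 mm.
- **Gate angle while held:** single readings ranged from 0.70 to 0.82 between cameras, all well above the 0.53 needed for the blade to clear the tray.

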